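# Wind the length stop to its green mark with the loose crank

### The arm

A 6-joint arm with a two-finger parallel gripper is mounted at the origin on a cart in front of the work surface, level with it; the furniture and walls round the work are solid. World frame = base frame: x ahead of the robot, y to its left, z up, the work surface at z = 0. Lengths are in m, angles in degrees, forces in N, time in s.
With the tool pointing down it reaches from about 0.35 to 0.875 m from the base axis. Payload 4.2 kg.
Tool frame: the origin (TCP) lies midway between the tips of the shut fingers; the grasp point (between the pads) lies 19 mm behind it; z points along the fingers, x is the direction in which the jaws open and shut, and the axes are right-handed (so a half turn about z gives the same grasp; the last joint's range is limited). The gripper opens to 87 mm and grips with 3 to 60 N. Pads are 19 mm wide; open, the fingers measure 117 mm over their backs; the gripper's body (75 mm by 190 mm) begins 51 mm behind the grasp point.
Start: joints at [-54.11, 22.042, 0.453, 0, -68.411, -14.817], TCP at [0.225, -0.583, 0.223] pointing down, gripper open.
Joint ranges: [-179.83, 179.83], [-69.29, 118.12], [-61.27, 80.66], [-181.25, 117.63], [-171.15, -9.14], [-177.46, 177.46]. Speed limits (degrees/s): [159.86, 159.86, 180, 180, 180, 180].

### API

Orientations are given as [roll, pitch, yaw] about the fixed x, y, z axes, in that order (R = Rz(yaw) Ry(pitch) Rx(roll)).
In Python, from rig import status, viewer, order gives the robot as it stands.
- The arm moves only by the tool move_arm, never from a script. Its argument "motion" is a list of rows, each a list of 5 numbers: the finger opening in mm, from 0 to 87, then the shift along the tool's x, y, z in units of 30 mm (1.0 is 30 mm), then the turn about the tool's z in rad. In form: [[jaw, tx, ty, tz, twist], ...]. A call has exactly 10 rows; each row shifts and turns the pose as measured when the row begins, along the tool's axes as they then stand; what a row does not reach is not made up. A row lasts 1/10 s, in which the tool goes at most 50 mm and 8.59 degrees, less where a joint would pass 70% of its speed; a pose out of reach is approached as far as the arm can. A call is refused whole if a number of a shift passes 1 or a number of a turn 0.15, either way. A call with a gripper value outside its range is refused whole. The fingers move at their own pace and stop on an object; "grip_force" is the grip in N (left out, the last holds). Time passes only in rows, so rows that do not move let the fingers close, or fill a call up. It gives the time, the measured TCP pose, the force and the opening at its end, in the units of the state.
- status.observe(): the state, without advancing time (a new reading comes with each control period).
- viewer.grab_frame(name): name is "side" or "top" or "wrist"; returns (picture, depth): 400x640x3 uint8, red, green, blue; 400x640 float32, m along the optical axis (not along the pixel's ray), 0 where there is no reading.
- viewer.camera_params(name): a dict with "mtx" (3x3 intrinsics, pixels), "cam_to_world" (4x4, takes a point from camera to world coordinates); the wrist camera has in their place "mount" (4x4, takes a point from camera to tool coordinates, whose origin is the TCP and whose axes are the tool frame's). Camera axes: x right, y down, z forward; pixel columns grow to the right and rows downward; lengths in m; the calibration is good to about 2 mm. A picture is of the moment at which its call begins: read the wrist's pose just before it. camera_params takes no time and is no camera call.
- order.sign_off(): hands the job in, once; it reports no verdict.
The state is a dict: "time_s": time; "q": joint angles; "joint_velocities": joint speeds; "joint_efforts": joint torques, N m; "ee_pos": TCP position; "ee_rot": TCP orientation; "wrist_force": force on the tool from outside, world axes, zero at the start; "ft_torque": the same for the moment, N m; "grip_width": opening from 0.0 (shut) to 1.0 (fully open).
Only numpy, scipy, OpenCV 4.12 (cv2) and the standard library are available. Lean on these libraries where they do the work, as an engineer would, in place of code of your own. Each camera call takes 0.05 s, during which the arm holds its last target. There are 200 camera calls.

### The job

Set the length stop for the sticks: put the crank with the orange handle onto the square shaft end of the green slide, down on its seat, then wind it by its handle, clockwise seen from above, until the red pointer of the carriage stands over the green band. Leave the crank on the shaft and do not push the carriage itself by hand.

Things in the scene. Friction and masses are not known exactly. Their poses are not given: they have to be found in the camera images.
- crank: Crank, orange handle, 0.39 kg. Steel hub 36x36 mm, 52 high; origin: centre of its underside, z up. Socket opens down, 19.5 mm square, 36 deep, sides along x and y. Arm 16 mm wide, 27 to 36 mm up, runs along +x to the upright handle: freely turning sleeve, 23 mm diameter, axis at x = 75 mm, 37 to 93 mm up. Grip the hub on its +y/-y faces. (The other crank, black handle, round hub, does not fit.)
- shaft_end (a point): Top centre of the upright square steel shaft on the green gearbox; turns with it; z up, x and y square to its faces (any quarter turn fits). 16 mm wide, top 9 mm tapered to 7 mm. Collar that the hub seats on: 34 mm below this point, 60 mm above the bench. Turns with about 0.12 N m and stays where left. The slide is fixed; nothing else on it is higher than 61 mm above the bench.
- carriage: Aluminium carriage of the slide, 60x36 mm, top (red stop bar) 60 mm above the bench. Origin: tip of its red pointer, over the white scale, z up. It moves along its own -y, away from the gearbox, 24 mm for each full clockwise turn of the shaft; starts 34 to 46 mm short of the band's middle.
- band_middle (a point): Middle of the 20 mm long green band on the white scale of the slide. Same axes as the carriage: -y is away from the gearbox. The pointer is over the band when the carriage's origin is within 10 mm of this point along y.
Things that resemble listed ones, but are neither listed nor needed, are in the scene too. What is shaped like the crank but blue or purple is not meant.

How it is judged:
By the outcome, as a careful person would: the job done as asked, in the order asked, and still so for the second after the job is handed in, with the robot touching nothing.
It also fails if it takes over 72 s, if anything falls off the work surface, if the arm or the gripper's body presses on something with over 40 N, if the wrist force passes 120 N, or if a joint passes its speed limit or range.

## Working session

There is one attempt and no reset: what is moved stays moved. The work goes in short steps, Python scripts to look and compute and a tool call to move; the robot and the scene stay as the last step left them, time stands still between calls to the robot, and variables do not carry over. Pictures are saved under pics/ and viewed, about 8 in all and at most 12, crops included, and the job is handed in when it is done.

Besides the shell and the picture viewer there is one more tool, called after "Request:" in YAML: its name, and indented under it one key for each argument. move_arm: Moves the arm, as the interface text tells. Its arguments: {"type":"object","properties":{"motion":{"type":"array"},"grip_force":{"type":"number"}},"required":["motion"]}

```bash
mkdir -p pics; ls; cat > h.py <<'E'
import numpy as np,cv2
from rig import status,viewer,order
from scipy.spatial.transform import Rotation as R
def cam(name):
    s=status.observe(); p=viewer.camera_params(name); im,d=viewer.grab_frame(name)
    if 'mount' in p:
        T=np.eye(4);T[:3,:3]=R.from_euler('xyz',s['ee_rot'],degrees=True).as_matrix();T[:3,3]=s['ee_pos'];T=T@np.array(p['mount'])
    else: T=np.array(p['cam_to_world'])
    return im,d,np.array(p['mtx']),T
def ray(K,T,u,v,z):
    r=T[:3,:3]@np.linalg.inv(K)@np.array([u,v,1.]); return T[:3,3]+r*(z-T[2,3])/r[2]
def cloud(d,K,T):
    v,u=np.indices(d.shape); P=np.stack([u,v,np.ones_like(u)],-1)@np.linalg.inv(K).T*d[...,None]
    return P@T[:3,:3].T+T[:3,3]
def save(im,n): cv2.imwrite('pics/'+n+'.png',cv2.cvtColor(im,cv2.COLOR_RGB2BGR))
E
python3 - <<'E'
from h import *
print(status.observe())
for n in('top','side'):
    im,d,K,T=cam(n); save(im,n); np.savez(n+'.npz',im=im,d=d,K=K,T=T); print(n,K,T)
E
```

```text
pics
{'time_s': 0.0, 'q': array([-5.41111466e+01,  2.20899653e+01,  3.80105824e-01, -2.98835190e-02,
       -6.84125667e+01, -1.48179325e+01]), 'joint_velocities': array([ 0.0236506 , -0.04773028,  0.03830956,  0.02004656, -0.0659957 ,
        0.04488509]), 'joint_efforts': array([ 8.61834051e-04, -3.90662134e+01,  1.87408715e+01,  4.21999991e+00,
        1.09539740e-02, -1.95947723e-04]), 'ee_pos': array([ 0.22451615, -0.58262673,  0.22146792]), 'ee_rot': array([-1.79995530e+02, -1.25457852e-01,  1.11059892e+02]), 'wrist_force': array([-0.44044581,  0.67700596,  0.46154458]), 'ft_torque': array([-0.04673638, -0.01304684, -0.03366729]), 'grip_width': 0.9986414276264655}
top [[429.11182284   0.         323.31190556]
 [  0.         429.11182284 197.54754239]
 [  0.           0.           1.        ]] [[ 0.02037011 -0.99562564  0.09118461  0.41147434]
 [-0.99967731 -0.02166736 -0.01325921  0.27610337]
 [ 0.01517694 -0.0908851  -0.99574573  1.42119597]
 [ 0.          0.          0.          1.        ]]
side [[463.16249506   0.         326.71610614]
 [  0.         463.16249506 196.47531921]
 [  0.           0.           1.        ]] [[-0.89151063 -0.2964794   0.34250366  0.04267227]
 [-0.45299235  0.58779438 -0.67029523  1.19131938]
 [-0.002593   -0.75272686 -0.65832784  0.98390212]
 [ 0.          0.          0.          1.        ]]
```

View pics/top.png

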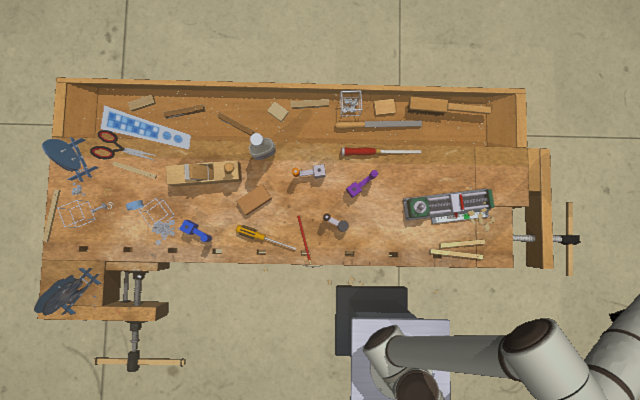

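View pics/side.png

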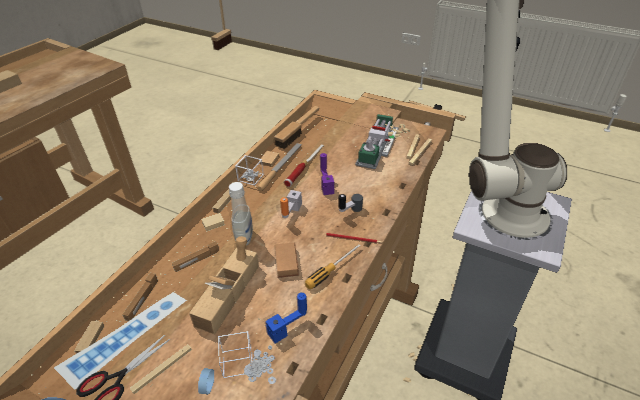

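The only orange-handled crank with a grey square hub is at top (297–325, 172) / side (290, 200). The others are black with a round hub (335, 222), purple (362, 183) and blue (195, 230), so none of those fit. The green slide is at top (405–495, 205), with its gearbox at the left end (420, 207).

```bash
python3 - <<'E'
from h import *
a=np.load('top.npz');b=np.load('side.npz')
im=a['im'];d=a['d'];K=a['K'];T=a['T']
for u,v,z in((320,170,.052),(297,173,.093),(420,207,.094),(455,203,.06),(490,200,.05)): print(u,v,ray(K,T,u,v,z), cloud(d,K,T)[v,u])
Kb,Tb=b['K'],b['T']
for u,v,z in((296,196,.052),(284,200,.093),(369,145,.094)): print('side',ray(Kb,Tb,u,v,z),cloud(b['d'],Kb,Tb)[v,u])
c1=cv2.resize(im[150:235,285:385],(800,680),interpolation=3)[:300]
c1=cv2.resize(im[155:190,280:340],(480,280),interpolation=2)
c2=cv2.resize(im[180:230,398:498],(800,400),interpolation=2)
o=np.zeros((600,800,3),np.uint8);o[:200,:343]=cv2.resize(c1,(343,200));o[200:]=c2
c3=cv2.resize(b['im'][175:225,270:370],(400,200),interpolation=2);o[:200,400:]=c3
save(o,'crop1')
E
```

```text
320 170 [0.62575876 0.27036027 0.052     ] [0.62520331 0.27037515 0.05554909]
297 173 [0.60825121 0.34211633 0.093     ] [0.60866187 0.34225409 0.09022814]
420 207 [ 0.5100373  -0.04288616  0.094     ] [ 0.51047486 -0.04430228  0.08810803]
455 203 [ 0.52778572 -0.16332461  0.06      ] [ 0.52832193 -0.16535046  0.05372463]
490 200 [ 0.54079932 -0.28007148  0.05      ] [ 0.54068053 -0.2795606   0.05125955]
side [0.6124473  0.28284522 0.052     ] [0.61303668 0.2819055  0.05103604]
side [0.60966347 0.35379622 0.093     ] [0.61012716 0.3531113  0.09227142]
side [ 0.49785633 -0.01136793  0.094     ] [ 0.50829802 -0.03895694  0.07358611]
```

View pics/crop1.png

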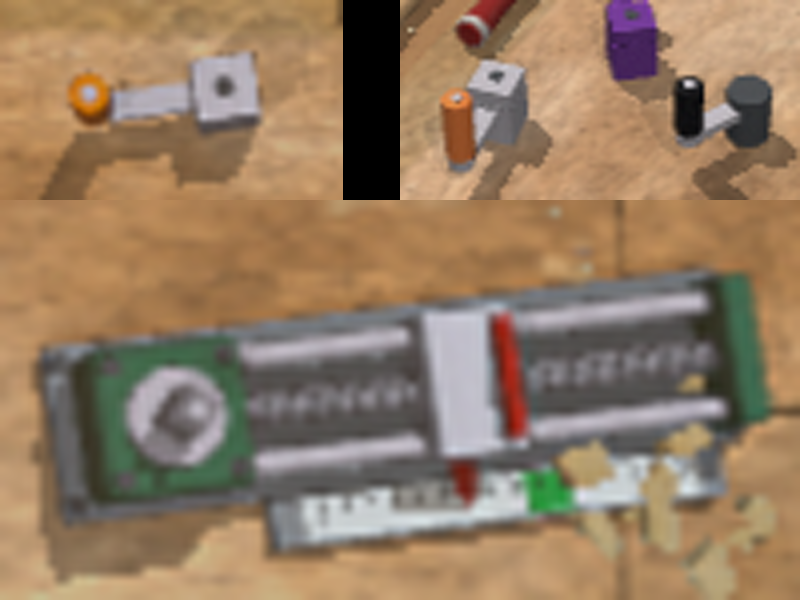

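The crop confirms the crank: steel square hub, flat arm, orange sleeve, standing upright. The gearbox shaft is at top (422, 206), and the pointer at (456, 215) is left of the green band at (466, 215).

```bash
cat >> h.py <<'E'
def plan(x,y,z,yaw,n,jaw=87,start=None):
    s=status.observe(); p=np.array(s['ee_pos']); w=s['ee_rot'][2]
    if start: p,w=np.array(start[:3]),start[3]
    dw=(yaw-w+180)%360-180; dp=(np.array([x,y,z])-p)/n
    print('dist',np.round(dp*n,4),'dyaw',dw)
    for i in range(n):
        a=np.radians(w+dw*i/n); X=np.array([np.cos(a),np.sin(a),0]);Y=np.array([np.sin(a),-np.cos(a),0])
        print([jaw,round(X@dp/.03,2),round(Y@dp/.03,2),round(-dp[2]/.03,2),round(-np.radians(dw)/n,3)])
def show():
    s=status.observe(); print({k:np.round(s[k],4).tolist() for k in('time_s','q','ee_pos','ee_rot','wrist_force','ft_torque','grip_width')})
E
python3 - <<'E'
from h import *
p=viewer.camera_params('wrist');print(np.round(p['mount'],4),p['mtx'])
plan(0.45,-0.05,0.25,175,20)
E
```

```text
[[ 1.000e+00  3.000e-04 -2.000e-04  1.000e-04]
 [-3.000e-04  9.649e-01  2.627e-01 -7.130e-02]
 [ 2.000e-04 -2.627e-01  9.649e-01 -1.621e-01]
 [ 0.000e+00  0.000e+00  0.000e+00  1.000e+00]] [[288.54513516   0.         317.32267595]
 [  0.         288.54513516 199.77924832]
 [  0.           0.           1.        ]]
dist [0.2255 0.5327 0.0284] dyaw 63.93779100699604
[87, np.float64(0.69), np.float64(0.67), np.float64(-0.05), np.float64(-0.056)]
[87, np.float64(0.66), np.float64(0.71), np.float64(-0.05), np.float64(-0.056)]
[87, np.float64(0.61), np.float64(0.74), np.float64(-0.05), np.float64(-0.056)]
[87, np.float64(0.57), np.float64(0.78), np.float64(-0.05), np.float64(-0.056)]
[87, np.float64(0.53), np.float64(0.81), np.float64(-0.05), np.float64(-0.056)]
[87, np.float64(0.48), np.float64(0.83), np.float64(-0.05), np.float64(-0.056)]
[87, np.float64(0.43), np.float64(0.86), np.float64(-0.05), np.float64(-0.056)]
[87, np.float64(0.39), np.float64(0.88), np.float64(-0.05), np.float64(-0.056)]
[87, np.float64(0.34), np.float64(0.9), np.float64(-0.05), np.float64(-0.056)]
[87, np.float6
[... 170 characters left out ...]
p.float64(0.95), np.float64(-0.05), np.float64(-0.056)]
[87, np.float64(0.13), np.float64(0.96), np.float64(-0.05), np.float64(-0.056)]
[87, np.float64(0.07), np.float64(0.96), np.float64(-0.05), np.float64(-0.056)]
[87, np.float64(0.02), np.float64(0.96), np.float64(-0.05), np.float64(-0.056)]
[87, np.float64(-0.03), np.float64(0.96), np.float64(-0.05), np.float64(-0.056)]
[87, np.float64(-0.09), np.float64(0.96), np.float64(-0.05), np.float64(-0.056)]
[87, np.float64(-0.14), np.float64(0.95), np.float64(-0.05), np.float64(-0.056)]
[87, np.float64(-0.19), np.float64(0.94), np.float64(-0.05), np.float64(-0.056)]
[87, np.float64(-0.25), np.float64(0.93), np.float64(-0.05), np.float64(-0.056)]
```

Request:
move_arm:
  motion:
    - [87, 0.69, 0.67, -0.05, -0.056]
    - [87, 0.66, 0.71, -0.05, -0.056]
    - [87, 0.61, 0.74, -0.05, -0.056]
    - [87, 0.57, 0.78, -0.05, -0.056]
    - [87, 0.53, 0.81, -0.05, -0.056]
    - [87, 0.48, 0.83, -0.05, -0.056]
    - [87, 0.43, 0.86, -0.05, -0.056]
    - [87, 0.39, 0.88, -0.05, -0.056]
    - [87, 0.34, 0.9, -0.05, -0.056]
    - [87, 0.29, 0.92, -0.05, -0.056]

```text
time_s: 1.1
ee_pos: [0.3349, -0.306, 0.2315]
ee_rot: [179.8, -0.8, 144.0]
wrist_force: [0.2, -0.4, -0.0]
grip_width: 1.002
```

Request:
move_arm:
  motion:
    - [87, 0.23, 0.94, -0.05, -0.056]
    - [87, 0.18, 0.95, -0.05, -0.056]
    - [87, 0.13, 0.96, -0.05, -0.056]
    - [87, 0.07, 0.96, -0.05, -0.056]
    - [87, 0.02, 0.96, -0.05, -0.056]
    - [87, -0.03, 0.96, -0.05, -0.056]
    - [87, -0.09, 0.96, -0.05, -0.056]
    - [87, -0.14, 0.95, -0.05, -0.056]
    - [87, -0.19, 0.94, -0.05, -0.056]
    - [87, 0, 0, 0, 0]

```text
time_s: 2.1
ee_pos: [0.4306, -0.0505, 0.2453]
ee_rot: [179.3, -0.8, 174.4]
wrist_force: [-1.0, -0.5, 0.2]
grip_width: 0.996
```

```bash
python3 - <<'E'
from h import *
im,d,K,T=cam('wrist'); np.savez('w1.npz',im=im,d=d,K=K,T=T); save(im,'w1'); show()
E
```

```text
{'time_s': 2.15, 'q': [14.1221, 2.3282, -21.5894, -1.0314, -66.6678, -19.4699], 'ee_pos': [0.4298, -0.0514, 0.245], 'ee_rot': [179.3072, -0.8694, 174.2441], 'wrist_force': [-0.7104, 0.783, 0.0759], 'ft_torque': [0.0063, 0.0987, -0.0546], 'grip_width': 1.0007}
```

View pics/w1.png

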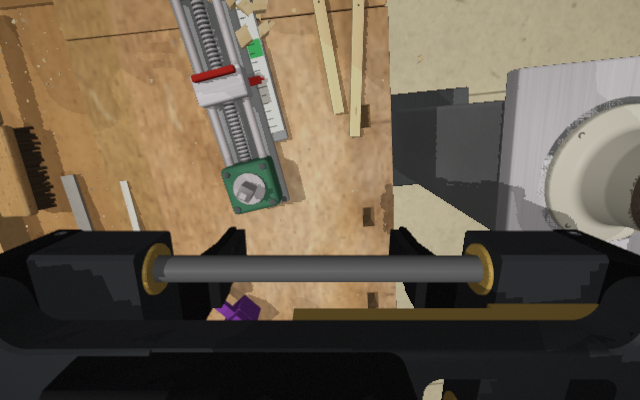

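The wrist view shows the gearbox with the shaft at about (247, 187), the red pointer at (258, 80), the green band at (255, 48), and the TCP side of the gripper below.

```bash
python3 - <<'E'
from h import *
a=np.load('w1.npz');im,d,K,T=[a[k] for k in('im','d','K','T')]
P=cloud(d,K,T); sub=P[150:220,215:290].reshape(-1,3)
for lo,hi in((.055,.0635),(.066,.08),(.08,.09),(.09,.1)):
    q=sub[(sub[:,2]>lo)&(sub[:,2]<hi)]; 
    if len(q): print(lo,len(q),q.mean(0).round(4),np.ptp(q,axis=0).round(4),cv2.minAreaRect((q[:,:2]*1000).astype(np.float32)))
o=cv2.resize(im[160:215,215:285],(763,600),interpolation=2); save(o,'c2')
hsv=cv2.cvtColor(im,cv2.COLOR_RGB2HSV)
for n,(l,h),z in(('g',((50,120,80),(75,255,255)),.0),('red',((0,150,60),(6,255,255)),.06)):
    m=cv2.inRange(hsv,l,h); c,_=cv2.findContours(m[:230,150:300],0,2)
    for k in c:
        if cv2.contourArea(k)>20:
            (u,v),_,_=r=cv2.minAreaRect(k); u+=150; print(n,u,v,cv2.contourArea(k),ray(K,T,u,v,z).round(4),P[int(v),int(u)].round(4))
E
```

```text
0.055 1473 [ 0.5116 -0.0499  0.0575] [0.0626 0.0617 0.0083] ((512.947265625, -48.22787094116211), (58.076210021972656, 57.88576126098633), 8.90843677520752)
0.066 61 [ 0.5085 -0.0525  0.0727] [0.0126 0.0209 0.0138] ((507.76934814453125, -49.5286865234375), (10.448037147521973, 21.3992862701416), 13.306096076965332)
0.08 117 [ 0.5109 -0.0504  0.0863] [0.0212 0.0209 0.0091] ((513.407958984375, -47.84427261352539), (16.72847557067871, 16.06462860107422), 56.65193557739258)
0.09 92 [ 0.5126 -0.0485  0.0926] [0.0152 0.0133 0.0052] ((513.3248291015625, -47.994083404541016), (11.51339340209961, 11.838114738464355), 54.792449951171875)
g 254.3769302368164 48.21538543701172 172.5 [ 0.4917 -0.2153  0.    ] [ 0.49   -0.2127  0.0129]
red 256.02830505371094 79.84905242919922 76.0 [ 0.4851 -0.1701  0.06  ] [ 0.492  -0.1765  0.0192]
red 212.5912857055664 73.34233093261719 299.5 [ 0.5318 -0.1813  0.06  ] [ 0.5325 -0.1819  0.0593]
```

View pics/c2.png

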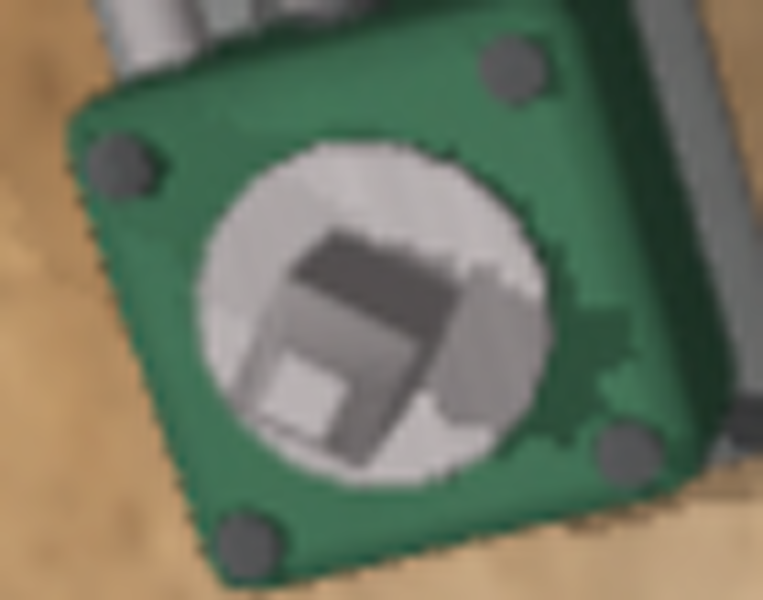

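```bash
python3 - <<'E'
from h import *
a=np.load('w1.npz');print(ray(a['K'],a['T'],242.8,196.2,.094))
plan(0.615,0.32,0.22,189,14)
E
```

```text
[ 0.51288727 -0.04727126  0.094     ]
dist [ 0.1852  0.3714 -0.025 ] dyaw 14.755906308590482
[87, np.float64(-0.35), np.float64(0.92), np.float64(0.06), np.float64(-0.018)]
[87, np.float64(-0.37), np.float64(0.92), np.float64(0.06), np.float64(-0.018)]
[87, np.float64(-0.38), np.float64(0.91), np.float64(0.06), np.float64(-0.018)]
[87, np.float64(-0.4), np.float64(0.9), np.float64(0.06), np.float64(-0.018)]
[87, np.float64(-0.42), np.float64(0.9), np.float64(0.06), np.float64(-0.018)]
[87, np.float64(-0.43), np.float64(0.89), np.float64(0.06), np.float64(-0.018)]
[87, np.float64(-0.45), np.float64(0.88), np.float64(0.06), np.float64(-0.018)]
[87, np.float64(-0.47), np.float64(0.87), np.float64(0.06), np.float64(-0.018)]
[87, np.float64(-0.48), np.float64(0.86), np.float64(0.06), np.float64(-0.018)]
[87, np.float64(-0.5), np.float64(0.85), np.float64(0.06), np.float64(-0.018)]
[87, np.float64(-0.51), np.float64(0.84), np.float64(0.06), np.float64(-0.018)]
[87, np.float64(-0.53), np.float64(0.83), np.float64(0.06), np.float64(-0.018)]
[87, np.float64(-0.54), np.float64(0.82), np.float64(0.06), np.float64(-0.018)]
[87, np.float64(-0.56), np.float64(0.81), np.float64(0.06), np.float64(-0.018)]
```

Request:
move_arm:
  motion:
    - [87, -0.35, 0.92, 0.06, -0.018]
    - [87, -0.37, 0.92, 0.06, -0.018]
    - [87, -0.38, 0.91, 0.06, -0.018]
    - [87, -0.4, 0.9, 0.06, -0.018]
    - [87, -0.42, 0.9, 0.06, -0.018]
    - [87, -0.43, 0.89, 0.06, -0.018]
    - [87, -0.45, 0.88, 0.06, -0.018]
    - [87, -0.47, 0.87, 0.06, -0.018]
    - [87, -0.48, 0.86, 0.06, -0.018]
    - [87, -0.5, 0.85, 0.06, -0.018]

```text
time_s: 3.15
ee_pos: [0.5631, 0.211, 0.2244]
ee_rot: [179.3, -1.3, -176.1]
wrist_force: [0.9, 0.9, 0.3]
grip_width: 1.002
```

Request:
move_arm:
  motion:
    - [87, -0.51, 0.84, 0.06, -0.018]
    - [87, -0.53, 0.83, 0.06, -0.018]
    - [87, -0.54, 0.82, 0.06, -0.018]
    - [87, -0.56, 0.81, 0.06, -0.018]
    - [87, -0.2, 0.2, 0, 0]
    - [87, 0, 0, 0, 0]
    - [87, 0, 0, 0, 0]
    - [87, 0, 0, 0, 0]
    - [87, 0, 0, 0, 0]
    - [87, 0, 0, 0, 0]

```text
time_s: 4.15
ee_pos: [0.6248, 0.3175, 0.2112]
ee_rot: [179.6, -1.9, -172.5]
wrist_force: [0.2, -0.7, 0.2]
grip_width: 1.002
```

```bash
python3 - <<'E'
from h import *
im,d,K,T=cam('wrist'); np.savez('w2.npz',im=im,d=d,K=K,T=T); show()
P=cloud(d,K,T); 
ok=(d>0)&(np.hypot(P[...,0]-.622,P[...,1]-.272)<.035)
for lo,hi in((.047,.058),(.01,.047)):
    q=P[ok&(P[...,2]>lo)&(P[...,2]<hi)]; print(lo,len(q),q.mean(0).round(4),cv2.minAreaRect((q[:,:2]*1000).astype(np.float32)) if len(q) else 0)
hsv=cv2.cvtColor(im,cv2.COLOR_RGB2HSV); m=cv2.inRange(hsv,(5,170,120),(16,255,255))>0
q=P[m&(P[...,2]>.085)&(P[...,2]<.1)&(P[...,1]>.3)]; print('handle',len(q),q.mean(0) if len(q) else 0)
save(im,'w2')
E
```

```text
{'time_s': 4.2, 'q': [39.5099, 30.8088, 13.6528, -1.4042, -74.1779, -31.6482], 'ee_pos': [0.6248, 0.3176, 0.2113], 'ee_rot': [179.5599, -1.8435, -172.5298], 'wrist_force': [1.2084, 0.5996, -0.1714], 'ft_torque': [-0.0456, 0.0821, 0.0202], 'grip_width': 1.0035}
0.047 1064 [0.6266 0.2754 0.0519] ((626.6622924804688, 276.312744140625), (35.28212356567383, 36.177791595458984), 7.9259748458862305)
0.01 167 [0.6235 0.2917 0.0345] ((625.1914672851562, 282.6935729980469), (35.805259704589844, 49.7226676940918), 8.830042839050293)
handle 113 [0.61433896 0.34730904 0.09103584]
```

View pics/w2.png

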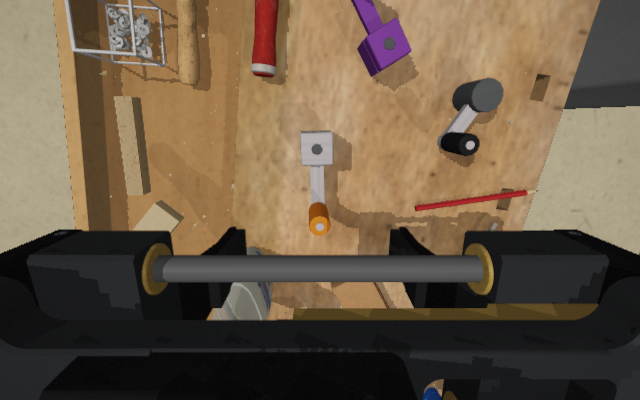

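The orange crank is directly below: square hub top at (317, 148), arm running down to the handle at (319, 218). The hub measures 35x36 mm at z = 0.052, which agrees with the description.

```bash
cat >> h.py <<'E'
def rows(legs,start=None):
    s=status.observe(); p=np.array(s['ee_pos']); Rm=R.from_euler('xyz',s['ee_rot'],degrees=True); w=s['ee_rot'][2]
    for x,y,z,yaw,n,jaw in legs:
        dw=(yaw-w+180)%360-180; dp=(np.array([x,y,z])-p)/n
        for i in range(n):
            t=Rm.inv().apply(dp)/.03; tw=-np.radians(dw)/n
            print([jaw]+[float(round(v,2)) for v in t]+[float(round(tw,3))],end=', ')
            Rm=Rm*R.from_euler('z',tw)
        p=np.array([x,y,z]);w=yaw; print()
E
python3 - <<'E'
from h import *
rows([(.6267,.2758,.17,-171.7,3,87),(.6267,.2758,.027,-171.7,7,87)])
E
```

```text
[87, 0.02, -0.47, 0.46, -0.005], [87, 0.03, -0.47, 0.46, -0.005], [87, 0.03, -0.47, 0.46, -0.005], 
[87, -0.02, -0.01, 0.68, -0.0], [87, -0.02, -0.01, 0.68, -0.0], [87, -0.02, -0.01, 0.68, -0.0], [87, -0.02, -0.01, 0.68, -0.0], [87, -0.02, -0.01, 0.68, -0.0], [87, -0.02, -0.01, 0.68, -0.0], [87, -0.02, -0.01, 0.68, -0.0],
```

Request:
move_arm:
  motion:
    - [87, 0.02, -0.47, 0.46, -0.005]
    - [87, 0.03, -0.47, 0.46, -0.005]
    - [87, 0.03, -0.47, 0.46, -0.005]
    - [87, -0.02, 0, 0.65, 0]
    - [87, -0.02, 0, 0.65, 0]
    - [87, -0.02, 0, 0.65, 0]
    - [87, -0.02, 0, 0.65, 0]
    - [87, -0.02, 0, 0.5, 0]
    - [87, 0, 0, 0, 0]
    - [87, 0, 0, 0, 0]

```text
time_s: 5.2
ee_pos: [0.6282, 0.2738, 0.0786]
ee_rot: [179.3, -1.3, -171.7]
wrist_force: [0.9, 0.6, -0.4]
grip_width: 0.998
```

```bash
python3 - <<'E'
from h import *
show(); rows([(.6267,.2758,.027,-171.7,4,87)])
E
```

```text
{'time_s': 5.2, 'q': [36.4634, 35.0173, 1.1826, -1.461, -56.9785, -27.3537], 'ee_pos': [0.6282, 0.2738, 0.0786], 'ee_rot': [179.2996, -1.2875, -171.6873], 'wrist_force': [0.8972, 0.6427, -0.3535], 'ft_torque': [-0.0266, 0.0502, -0.0181], 'grip_width': 0.9983}
[87, 0.0, 0.01, 0.43, 0.0], [87, 0.0, 0.01, 0.43, 0.0], [87, 0.0, 0.01, 0.43, 0.0], [87, 0.0, 0.01, 0.43, 0.0],
```

Request:
move_arm:
  motion:
    - [87, 0, 0.02, 0.43, 0]
    - [87, 0, 0.02, 0.43, 0]
    - [87, 0, 0.02, 0.43, 0]
    - [87, 0, 0.02, 0.43, 0]
    - [87, 0, 0, 0.05, 0]
    - [30, 0, 0, 0, 0]
    - [30, 0, 0, 0, 0]
    - [30, 0, 0, 0, 0]
    - [30, 0, 0, 0, 0]
    - [30, 0, 0, 0, 0]
  grip_force: 50

```text
time_s: 6.2
ee_pos: [0.6283, 0.278, 0.0245]
ee_rot: [179.2, -1.0, -171.6]
wrist_force: [-0.5, 0.2, 0.3]
grip_width: 0.63
```

```bash
python3 - <<'E'
from h import *
show(); rows([(.6267,.2758,.2,-171.7,6,30)])
E
```

```text
{'time_s': 6.2, 'q': [36.7671, 38.3418, -1.3637, -1.5348, -50.7635, -27.4481], 'ee_pos': [0.6283, 0.278, 0.0245], 'ee_rot': [179.1729, -0.9693, -171.6497], 'wrist_force': [-0.5131, 0.1713, 0.343], 'ft_torque': [-0.0265, 0.1011, 0.0115], 'grip_width': 0.6298}
[30, 0.03, 0.0, -0.97, 0.0], [30, 0.03, 0.0, -0.97, 0.0], [30, 0.03, 0.0, -0.97, 0.0], [30, 0.03, 0.0, -0.97, 0.0], [30, 0.03, 0.0, -0.97, 0.0], [30, 0.03, 0.0, -0.97, 0.0],
```

Request:
move_arm:
  motion:
    - [30, 0, 0, 0, 0]
    - [30, 0, 0, 0, 0]
    - [30, 0, 0, 0, 0]
    - [30, 0, 0, 0, 0]
    - [30, 0, 0, 0, 0]
    - [30, 0, 0, 0, 0]
    - [30, 0, 0, 0, 0]
    - [30, 0, 0, 0, 0]
    - [30, 0, 0, -0.3, 0]
    - [30, 0, 0, 0, 0]

```text
time_s: 7.2
ee_pos: [0.6267, 0.2772, 0.0331]
ee_rot: [179.2, -1.2, -171.7]
wrist_force: [0.1, 0.6, -3.9]
grip_width: 0.408
```

```bash
python3 - <<'E'
from h import *
show()
rows([(.60,.24,.20,-171.7,6,30),(.525,.0,.20,147.3,11,30),])
E
```

```text
{'time_s': 7.2, 'q': [36.766, 37.745, -1.0708, -1.5995, -51.8846, -27.4639], 'ee_pos': [0.6267, 0.2772, 0.0331], 'ee_rot': [179.2221, -1.2057, -171.6847], 'wrist_force': [0.0824, 0.5768, -3.9077], 'ft_torque': [0.0465, -0.0743, -0.0021], 'grip_width': 0.4083}
[30, 0.2, -0.17, -0.93, 0.0], [30, 0.2, -0.17, -0.93, 0.0], [30, 0.2, -0.17, -0.93, 0.0], [30, 0.2, -0.17, -0.93, 0.0], [30, 0.2, -0.17, -0.93, 0.0], [30, 0.2, -0.17, -0.93, 0.0], 
[30, 0.33, -0.69, -0.0, 0.065], [30, 0.28, -0.71, -0.0, 0.065], [30, 0.24, -0.72, -0.0, 0.065], [30, 0.19, -0.74, -0.0, 0.065], [30, 0.14, -0.75, -0.0, 0.065], [30, 0.09, -0.76, -0.0, 0.065], [30, 0.04, -0.76, -0.0, 0.065], [30, -0.01, -0.76, -0.0, 0.065], [30, -0.06, -0.76, -0.0, 0.065], [30, -0.1, -0.75, -0.0, 0.065], [30, -0.15, -0.75, -0.0, 0.065],
```

Request:
move_arm:
  motion:
    - [30, 0.2, -0.17, -0.93, 0]
    - [30, 0.2, -0.17, -0.93, 0]
    - [30, 0.2, -0.17, -0.93, 0]
    - [30, 0.2, -0.17, -0.93, 0]
    - [30, 0.2, -0.17, -0.93, 0]
    - [30, 0.33, -0.69, 0, 0.065]
    - [30, 0.28, -0.71, 0, 0.065]
    - [30, 0.24, -0.72, 0, 0.065]
    - [30, 0.19, -0.74, 0, 0.065]
    - [30, 0.14, -0.75, 0, 0.065]

```text
time_s: 8.2
ee_pos: [0.5656, 0.1339, 0.1704]
ee_rot: [179.8, -1.8, 168.9]
wrist_force: [0.0, 0.3, -4.5]
grip_width: 0.409
```

```bash
python3 - <<'E'
from h import *
show()
rows([(.516,-.045,.16,147.3,10,30),])
E
```

```text
{'time_s': 8.2, 'q': [28.5551, 21.0216, -8.4722, -1.4725, -61.8126, -38.9175], 'ee_pos': [0.5656, 0.1339, 0.1704], 'ee_rot': [179.8282, -1.8278, 168.93], 'wrist_force': [0.0252, 0.3228, -4.46], 'ft_torque': [-0.0599, -0.0523, 0.0253], 'grip_width': 0.4093}
[30, 0.05, -0.62, 0.03, 0.038], [30, 0.02, -0.62, 0.03, 0.038], [30, 0.0, -0.62, 0.03, 0.038], [30, -0.02, -0.62, 0.03, 0.038], [30, -0.05, -0.62, 0.03, 0.038], [30, -0.07, -0.61, 0.03, 0.038], [30, -0.09, -0.61, 0.03, 0.038], [30, -0.12, -0.61, 0.03, 0.038], [30, -0.14, -0.6, 0.03, 0.038], [30, -0.16, -0.6, 0.03, 0.038],
```

Request:
move_arm:
  motion:
    - [30, 0.05, -0.62, 0, 0.038]
    - [30, 0.02, -0.62, 0, 0.038]
    - [30, 0, -0.62, 0, 0.038]
    - [30, -0.02, -0.62, 0, 0.038]
    - [30, -0.05, -0.62, 0, 0.038]
    - [30, -0.07, -0.61, 0, 0.038]
    - [30, -0.09, -0.61, 0, 0.038]
    - [30, -0.12, -0.61, 0, 0.038]
    - [30, -0.14, -0.6, 0, 0.038]
    - [30, -0.16, -0.6, 0, 0.038]

```text
time_s: 9.2
ee_pos: [0.5095, -0.0579, 0.1694]
ee_rot: [-179.5, -1.7, 145.5]
wrist_force: [0.1, -0.3, -4.8]
grip_width: 0.413
```

```bash
python3 - <<'E'
from h import *
show()
for n in('wrist','side'):
    im,d,K,T=cam(n); np.savez('h_'+n+'.npz',im=im,d=d,K=K,T=T); P=cloud(d,K,T)
    m=(d>0)&(np.hypot(P[...,0]-.55,P[...,1]+.03)<.13)&(P[...,2]>.12)
    hsv=cv2.cvtColor(im,cv2.COLOR_RGB2HSV); o=(cv2.inRange(hsv,(5,170,100),(16,255,255))>0)&m
    print(n,o.sum(),P[o].mean(0) if o.sum() else 0, P[o].max(0) if o.sum() else 0)
    if n=='wrist': c=im[100:330,160:480]
    else: c=im[80:195,320:480]
    save(cv2.resize(c,None,fx=400/c.shape[1],fy=400/c.shape[1],interpolation=2),'h_'+n)
a=cv2.imread('pics/h_wrist.png');b=cv2.imread('pics/h_side.png');h=min(len(a),len(b));cv2.imwrite('pics/h.png',np.hstack([a[:h],b[:h]]))
rows([(.514,-.0458,.125,147,4,30)])
E
```

```text
{'time_s': 9.2, 'q': [11.1168, 14.8132, -18.0053, -1.0269, -58.785, -45.0159], 'ee_pos': [0.5095, -0.0579, 0.1694], 'ee_rot': [-179.4729, -1.7469, 145.5485], 'wrist_force': [0.1243, -0.3357, -4.848], 'ft_torque': [-0.0294, -0.0133, -0.0018], 'grip_width': 0.413}
wrist 0 0 0
side 96 [0.54652521 0.00886951 0.2100895 ] [0.56056843 0.01766119 0.23584955]
[30, 0.01, 0.12, 0.37, -0.007], [30, 0.01, 0.12, 0.37, -0.007], [30, 0.01, 0.12, 0.37, -0.007], [30, 0.01, 0.12, 0.37, -0.007],
```

View pics/h.png

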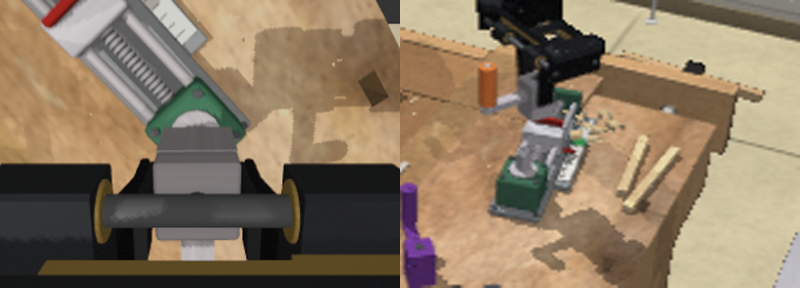

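The crank is held upright. In the wrist view the hub's front face is at crop (197, 170) with the collar just behind it. The side view shows the handle pointing away from the slide.

```bash
python3 - <<'E'
from h import *
a=np.load('h_wrist.npz');d,K=a['d'],a['K'];M=np.array(viewer.camera_params('wrist')['mount'])
P=cloud(d,K,M); m=(d>0)&(np.abs(P[...,0])<.03)&(np.abs(P[...,1])<.03)&(P[...,2]>-.03)&(P[...,2]<.03); 
for lo in(-.03,-.02,-.01,0,.01,.02):
    q=P[m&(P[...,2]>lo)&(P[...,2]<lo+.01)&(P[...,1]<-.01)]
    if len(q): print(lo,len(q),'y med',np.median(q[:,1]).round(4),'x',np.percentile(q[:,0],[2,98]).round(4))
E
```

```text
-0.03 1653 y med -0.0153 x [-0.0253  0.0253]
-0.02 539 y med -0.0189 x [-0.0259  0.0259]
-0.01 449 y med -0.0191 x [-0.0259  0.0257]
0 311 y med -0.0194 x [-0.0174  0.0174]
0.01 268 y med -0.0196 x [-0.0173  0.0172]
0.02 110 y med -0.0196 x [-0.0169  0.017 ]
```

```bash
cat >> h.py <<'E'
def hub():
    s=status.observe(); Rm=R.from_euler('xyz',s['ee_rot'],degrees=True); return np.array(s['ee_pos'])+Rm.apply([0,-.0015,.0245])
def tohub(z,n,yaw=147,x=.513,y=-.0475):
    show(); h=hub(); print('hub',h.round(4)); s=status.observe(); t=np.array(s['ee_pos'])+np.array([x,y,z])-h
    rows([(*t,yaw,n,30)])
E
python3 -c "
from h import *
tohub(.100,4)"
```

```text
{'time_s': 9.3, 'q': [11.0334, 14.7865, -18.06, -1.0254, -58.832, -45.0033], 'ee_pos': [0.5087, -0.0588, 0.1693], 'ee_rot': [-179.4191, -1.7989, 145.4775], 'wrist_force': [0.6982, 0.5985, -5.5447], 'ft_torque': [0.0204, -0.0752, -0.033], 'grip_width': 0.4125}
hub [ 0.5071 -0.0598  0.1448]
[30, 0.01, 0.12, 0.37, -0.007], [30, 0.0, 0.12, 0.37, -0.007], [30, 0.0, 0.12, 0.37, -0.007], [30, 0.0, 0.12, 0.37, -0.007],
```

Request:
move_arm:
  motion:
    - [30, 0, 0.12, 0.1, -0.007]
    - [30, 0, 0.12, 0.1, -0.007]
    - [30, 0, 0.12, 0.37, -0.007]
    - [30, 0, 0.12, 0.37, -0.007]
    - [30, 0, 0, 0.3, 0]
    - [30, 0, 0, 0.2, 0]
    - [30, 0, 0, 0, 0]
    - [30, 0, 0, 0, 0]
    - [30, 0, 0, 0, 0]
    - [30, 0, 0, 0, 0]

```text
time_s: 10.3
ee_pos: [0.5167, -0.0439, 0.1211]
ee_rot: [-179.5, -1.8, 147.4]
wrist_force: [0.2, 0.2, -3.7]
grip_width: 0.407
```

```bash
python3 -c "
from h import *
tohub(.06,6)"
```

```text
{'time_s': 10.3, 'q': [12.5168, 18.4715, -20.7075, -1.1613, -52.5024, -44.436], 'ee_pos': [0.5167, -0.0439, 0.1211], 'ee_rot': [-179.4616, -1.8349, 147.3517], 'wrist_force': [0.1576, 0.168, -3.7036], 'ft_torque': [-0.0221, -0.0662, -0.0678], 'grip_width': 0.4072}
hub [ 0.5151 -0.0449  0.0967]
[30, -0.0, -0.02, 0.2, 0.001], [30, -0.0, -0.02, 0.2, 0.001], [30, -0.0, -0.02, 0.2, 0.001], [30, -0.0, -0.02, 0.2, 0.001], [30, -0.0, -0.02, 0.2, 0.001], [30, -0.0, -0.02, 0.2, 0.001],
```

Request:
move_arm:
  motion:
    - [30, 0, -0.1, 0, 0]
    - [30, 0, 0, 0, 0]
    - [30, 0, 0, 0.15, 0]
    - [30, 0, 0, 0.15, 0]
    - [30, 0, 0, 0.15, 0]
    - [30, 0, 0, 0.15, 0]
    - [30, 0, 0, 0, 0]
    - [30, 0, 0, 0, 0]
    - [30, 0, 0, 0, 0]
    - [30, 0, 0, 0, 0]

```text
time_s: 11.3
ee_pos: [0.5148, -0.0467, 0.1023]
ee_rot: [-179.5, -1.8, 147.3]
wrist_force: [-0.4, -0.1, -4.6]
grip_width: 0.409
```

```bash
python3 -c "
from h import *
tohub(.06,6)"
```

```text
{'time_s': 11.3, 'q': [12.2573, 19.6294, -22.2505, -1.1815, -49.7059, -44.1441], 'ee_pos': [0.5148, -0.0467, 0.1023], 'ee_rot': [-179.5226, -1.7549, 147.3293], 'wrist_force': [-0.443, -0.0826, -4.6462], 'ft_torque': [-0.0374, -0.1066, 0.0197], 'grip_width': 0.4094}
hub [ 0.5133 -0.0477  0.0779]
[30, -0.0, 0.0, 0.1, 0.001], [30, -0.0, 0.0, 0.1, 0.001], [30, -0.0, 0.0, 0.1, 0.001], [30, -0.0, 0.0, 0.1, 0.001], [30, -0.0, 0.0, 0.1, 0.001], [30, -0.0, 0.0, 0.1, 0.001],
```

The socket is 16 mm over the shaft with no contact force, so I continue down to the seat.

Request:
move_arm:
  motion:
    - [30, 0, 0, 0.12, 0]
    - [30, 0, 0, 0.12, 0]
    - [30, 0, 0, 0.12, 0]
    - [30, 0, 0, 0.12, 0]
    - [30, 0, 0, 0.08, 0]
    - [30, 0, 0, 0.04, 0]
    - [30, 0, 0, 0.04, 0]
    - [30, 0, 0, 0.04, 0]
    - [30, 0, 0, 0, 0]
    - [30, 0, 0, 0, 0]

```text
time_s: 12.3
ee_pos: [0.5149, -0.0464, 0.0855]
ee_rot: [-179.5, -1.6, 147.5]
wrist_force: [-0.4, 0.8, -1.9]
grip_width: 0.409
```

```bash
python3 -c "
from h import *
tohub(.06,6)"
```

```text
{'time_s': 12.3, 'q': [12.3457, 20.8556, -23.4276, -1.0951, -47.189, -44.0834], 'ee_pos': [0.5149, -0.0464, 0.0855], 'ee_rot': [-179.5352, -1.6067, 147.5013], 'wrist_force': [-0.3908, 0.7925, -1.8546], 'ft_torque': [0.0651, 0.2089, -0.0313], 'grip_width': 0.4089}
hub [ 0.5134 -0.0475  0.061 ]
[30, 0.0, -0.0, 0.01, 0.001], [30, 0.0, -0.0, 0.01, 0.001], [30, 0.0, -0.0, 0.01, 0.001], [30, 0.0, -0.0, 0.01, 0.001], [30, 0.0, -0.0, 0.01, 0.001], [30, 0.0, -0.0, 0.01, 0.001],
```

Request:
move_arm:
  motion:
    - [30, 0, 0, 0.06, 0]
    - [30, 0, 0, 0.03, 0]
    - [87, 0, 0, 0, 0]
    - [87, 0, 0, 0, 0]
    - [87, 0, 0, 0, 0]
    - [87, 0, 0, 0, 0]
    - [87, 0, 0, 0, 0]
    - [87, 0, 0, -0.2, 0]
    - [87, 0, 0, -0.4, 0]
    - [87, 0, 0, -0.4, 0]

```text
time_s: 13.3
ee_pos: [0.5176, -0.0469, 0.1163]
ee_rot: [-179.5, -1.5, 147.6]
wrist_force: [1.1, 0.1, 0.5]
grip_width: 0.978
```

```bash
python3 - <<'E'
from h import *
show(); 
im,d,K,T=cam('side'); P=cloud(d,K,T)
hsv=cv2.cvtColor(im,cv2.COLOR_RGB2HSV); m=(d>0)&(np.hypot(P[...,0]-.55,P[...,1]-.0)<.08)&(P[...,2]>.08)
o=(cv2.inRange(hsv,(5,170,100),(16,255,255))>0)&m; print(o.sum(),P[o].mean(0),np.percentile(P[o],[3,97],axis=0))
rows([(.5533,.0157,.120,147.5,6,87)])
E
```

```text
{'time_s': 13.3, 'q': [12.306, 18.7377, -21.2448, -0.868, -51.4141, -44.1207], 'ee_pos': [0.5176, -0.0469, 0.1163], 'ee_rot': [-179.5029, -1.4679, 147.6293], 'wrist_force': [1.0687, 0.0794, 0.4814], 'ft_torque': [-0.0031, -0.0696, -0.0436], 'grip_width': 0.9776}
85 [0.54810588 0.02325417 0.1292079 ] [[0.54125362 0.01366593 0.10076198]
 [0.55679993 0.02904511 0.15231123]]
[87, 0.03, 0.4, -0.01, 0.001], [87, 0.03, 0.4, -0.01, 0.001], [87, 0.03, 0.4, -0.01, 0.001], [87, 0.03, 0.4, -0.01, 0.001], [87, 0.03, 0.4, -0.01, 0.001], [87, 0.03, 0.4, -0.01, 0.001],
```

The handle's top is at 0.152 m (0.153 expected if seated), so the crank is down on its seat. Next I move to the handle and grip it.

Request:
move_arm:
  motion:
    - [87, 0.03, 0.2, -0.1, 0]
    - [87, 0.03, 0.4, -0.02, 0]
    - [87, 0.03, 0.4, -0.02, 0]
    - [87, 0.03, 0.4, -0.02, 0]
    - [87, 0.03, 0.4, -0.02, 0]
    - [87, 0.03, 0.4, 0, 0]
    - [87, 0.03, 0.2, 0, 0]
    - [40, 0, 0, 0, 0]
    - [40, 0, 0, 0, 0]
    - [40, 0, 0, 0, 0]

```text
time_s: 14.35
ee_pos: [0.5557, 0.0246, 0.124]
ee_rot: [-179.7, -1.3, 147.8]
wrist_force: [-0.2, -0.2, 0.2]
grip_width: 0.809
```

```bash
python3 - <<'E'
from h import *
show(); rows([(.5533,.0157,.120,147.5,2,18)])
E
```

```text
{'time_s': 14.35, 'q': [18.796, 21.2707, -15.8581, -0.9322, -53.9324, -50.4593], 'ee_pos': [0.5557, 0.0246, 0.124], 'ee_rot': [-179.652, -1.251, 147.7771], 'wrist_force': [-0.1649, -0.1696, 0.24], 'ft_torque': [-0.0082, 0.0344, 0.0252], 'grip_width': 0.8087}
[18, -0.05, -0.15, 0.07, 0.002], [18, -0.05, -0.15, 0.07, 0.002],
```

Request:
move_arm:
  motion:
    - [15, -0.05, -0.15, 0.05, 0]
    - [15, -0.05, -0.15, 0.05, 0]
    - [15, 0, 0, 0, 0]
    - [15, 0, 0, 0, 0]
    - [15, 0, 0, 0, 0]
    - [15, 0, 0, 0, 0]
    - [15, 0, 0, 0, 0]
    - [15, 0, 0, 0, 0]
    - [15, 0, 0, 0, 0]
    - [15, 0, 0, 0, 0]
  grip_force: 30

```text
time_s: 15.35
ee_pos: [0.5523, 0.0129, 0.1209]
ee_rot: [-179.6, -1.3, 147.6]
wrist_force: [-0.1, -0.4, 0.2]
grip_width: 0.257
```

```bash
cat >> h.py <<'E'
C=np.array([.513,-.0475])
def wind(step,n,lead=0,z=None):
    s=status.observe(); p=np.array(s['ee_pos']); Rm=R.from_euler('xyz',s['ee_rot'],degrees=True)
    v=p[:2]-C; a=np.degrees(np.arctan2(v[1],v[0])); print('angle',a.round(1),'radius',np.hypot(*v).round(4))
    for i in range(n):
        b=a-step*(i+1); q=np.array([*(C+.075*np.array([np.cos(np.radians(b)),np.sin(np.radians(b))])),z or p[2]])
        print([15]+[float(round(t,2)) for t in Rm.inv().apply(q-p)/.03]+[0],end=', '); p=q
    print()
E
python3 - <<'E'
from h import *
show(); wind(12,9)
E
```

```text
{'time_s': 15.35, 'q': [17.7238, 21.1585, -16.5832, -0.9055, -53.3633, -49.5287], 'ee_pos': [0.5523, 0.0129, 0.1209], 'ee_rot': [-179.6216, -1.2641, 147.6436], 'wrist_force': [-0.1463, -0.3611, 0.1751], 'ft_torque': [-0.1947, -0.0181, -0.0421], 'grip_width': 0.2566}
angle 56.9 radius 0.072
[15, -0.52, 0.04, -0.01, 0], [15, -0.49, -0.17, -0.01, 0], [15, -0.45, -0.27, -0.01, 0], [15, -0.38, -0.35, -0.01, 0], [15, -0.3, -0.43, -0.0, 0], [15, -0.21, -0.48, -0.0, 0], [15, -0.1, -0.51, 0.0, 0], [15, 0.01, -0.52, 0.0, 0], [15, 0.12, -0.51, 0.01, 0],
```

```bash
sed -i 's/^C=.*/C=np.array([.512,-.0504])/' h.py; python3 - <<'E'
from h import *
wind(12,9)
E
```

```text
angle 57.5 radius 0.075
[15, -0.52, -0.06, -0.01, 0], [15, -0.5, -0.16, -0.01, 0], [15, -0.45, -0.26, -0.01, 0], [15, -0.39, -0.35, -0.01, 0], [15, -0.31, -0.42, -0.0, 0], [15, -0.21, -0.48, -0.0, 0], [15, -0.11, -0.51, 0.0, 0], [15, 0.0, -0.52, 0.0, 0], [15, 0.11, -0.51, 0.01, 0],
```

Request:
move_arm:
  motion:
    - [15, -0.52, -0.06, 0, 0]
    - [15, -0.5, -0.16, 0, 0]
    - [15, -0.45, -0.26, 0, 0]
    - [15, -0.39, -0.35, 0, 0]
    - [15, -0.31, -0.42, 0, 0]
    - [15, 0, 0, 0, 0]
    - [15, 0, 0, 0, 0]
    - [15, 0, 0, 0, 0]
    - [15, 0, 0, 0, 0]
    - [15, 0, 0, 0, 0]

```text
time_s: 16.35
ee_pos: [0.5871, -0.0581, 0.1199]
ee_rot: [-179.6, -1.7, 147.6]
wrist_force: [-2.8, 1.8, 1.8]
grip_width: 0.256
```

```bash
python3 - <<'E'
from h import *
show(); wind(12,10,z=.121)
E
```

```text
{'time_s': 16.35, 'q': [9.6345, 24.6725, -10.9175, -0.9602, -55.9414, -41.5227], 'ee_pos': [0.5871, -0.0581, 0.1199], 'ee_rot': [-179.5669, -1.667, 147.5572], 'wrist_force': [-2.7644, 1.8105, 1.8364], 'ft_torque': [0.6361, 0.8012, -0.0023], 'grip_width': 0.2559}
angle -5.8 radius 0.0755
[15, -0.17, -0.5, -0.04, 0], [15, -0.08, -0.52, 0.0, 0], [15, 0.03, -0.52, 0.0, 0], [15, 0.14, -0.5, 0.01, 0], [15, 0.24, -0.46, 0.01, 0], [15, 0.33, -0.4, 0.01, 0], [15, 0.41, -0.33, 0.01, 0], [15, 0.47, -0.23, 0.02, 0], [15, 0.51, -0.13, 0.02, 0], [15, 0.52, -0.02, 0.02, 0],
```

Request:
move_arm:
  motion:
    - [15, -0.17, -0.5, -0.03, 0]
    - [15, -0.08, -0.52, 0, 0]
    - [15, 0.03, -0.52, 0, 0]
    - [15, 0.14, -0.5, 0.01, 0]
    - [15, 0.24, -0.46, 0.01, 0]
    - [15, 0.33, -0.4, 0.01, 0]
    - [15, 0.41, -0.33, 0.01, 0]
    - [15, 0.47, -0.23, 0.02, 0]
    - [15, 0, 0, 0, 0]
    - [15, 0, 0, 0, 0]

```text
time_s: 17.35
ee_pos: [0.4976, -0.1252, 0.12]
ee_rot: [179.3, -0.6, 147.5]
wrist_force: [2.6, 6.5, -3.1]
grip_width: 0.254
```

```bash
python3 - <<'E'
from h import *
show(); wind(12,10,z=.121)
E
```

```text
{'time_s': 17.35, 'q': [3.4335, 17.3324, -22.616, -1.2172, -50.1015, -35.1431], 'ee_pos': [0.4976, -0.1252, 0.12], 'ee_rot': [179.2694, -0.5832, 147.5129], 'wrist_force': [2.5539, 6.5303, -3.1091], 'ft_torque': [1.8573, -0.6684, -0.0348], 'grip_width': 0.2536}
angle -100.9 radius 0.0762
[15, 0.52, -0.1, -0.03, 0], [15, 0.52, -0.03, 0.0, 0], [15, 0.52, 0.08, 0.01, 0], [15, 0.49, 0.18, 0.01, 0], [15, 0.44, 0.28, 0.01, 0], [15, 0.37, 0.37, 0.01, 0], [15, 0.29, 0.44, 0.01, 0], [15, 0.19, 0.49, 0.01, 0], [15, 0.09, 0.52, 0.01, 0], [15, -0.02, 0.52, 0.01, 0],
```

Request:
move_arm:
  motion:
    - [15, 0.52, -0.1, -0.02, 0]
    - [15, 0.52, -0.03, 0, 0]
    - [15, 0.52, 0.08, 0, 0]
    - [15, 0.49, 0.18, 0, 0]
    - [15, 0.44, 0.28, 0, 0]
    - [15, 0.37, 0.37, 0, 0]
    - [15, 0.29, 0.44, 0, 0]
    - [15, 0.19, 0.49, 0, 0]
    - [15, 0, 0, 0, 0]
    - [15, 0, 0, 0, 0]

```text
time_s: 18.35
ee_pos: [0.4363, -0.0395, 0.1198]
ee_rot: [179.5, 0.5, 147.4]
wrist_force: [1.5, -0.2, -4.1]
grip_width: 0.252
```

```bash
python3 - <<'E'
from h import *
show(); wind(12,10,z=.121)
E
```

```text
{'time_s': 18.35, 'q': [16.2938, 10.0188, -33.5807, 0.1363, -45.7062, -49.0198], 'ee_pos': [0.4363, -0.0395, 0.1198], 'ee_rot': [179.5406, 0.5298, 147.3665], 'wrist_force': [1.5403, -0.1731, -4.0861], 'ft_torque': [0.0605, -0.2351, 0.0277], 'grip_width': 0.2525}
angle 171.8 radius 0.0765
[15, 0.12, 0.52, -0.04, 0], [15, 0.06, 0.52, 0.0, 0], [15, -0.05, 0.52, 0.0, 0], [15, -0.16, 0.5, 0.01, 0], [15, -0.26, 0.45, 0.01, 0], [15, -0.35, 0.39, 0.01, 0], [15, -0.42, 0.31, 0.01, 0], [15, -0.48, 0.22, 0.01, 0], [15, -0.51, 0.11, 0.01, 0], [15, -0.52, 0.0, 0.0, 0],
```

Request:
move_arm:
  motion:
    - [15, 0.12, 0.52, -0.02, 0]
    - [15, 0.06, 0.52, 0, 0]
    - [15, -0.05, 0.52, 0, 0]
    - [15, -0.16, 0.5, 0, 0]
    - [15, -0.26, 0.45, 0, 0]
    - [15, -0.35, 0.39, 0, 0]
    - [15, -0.42, 0.31, 0, 0]
    - [15, -0.48, 0.22, 0, 0]
    - [15, 0, 0, 0, 0]
    - [15, 0, 0, 0, 0]

```text
time_s: 19.35
ee_pos: [0.5265, 0.0239, 0.1202]
ee_rot: [-179.8, -0.4, 147.1]
wrist_force: [-1.4, -1.1, 1.1]
grip_width: 0.256
```

```bash
python3 - <<'E'
from h import *
show(); wind(12,10,z=.121)
im,d,K,T=cam('top'); P=cloud(d,K,T); hsv=cv2.cvtColor(im,cv2.COLOR_RGB2HSV)
for n,l,h,z in(('g',(50,120,120),(70,255,255),.013),('red',(0,150,60),(6,255,255),.02)):
    c,_=cv2.findContours(cv2.inRange(hsv,l,h)[180:235,430:500],0,2)
    for k in c:
        if cv2.contourArea(k)>2:
            u,v=cv2.minAreaRect(k)[0]; print(n,u+430,v+180,cv2.contourArea(k),ray(K,T,u+430,v+180,z).round(4))
c=im[180:235,400:510]; save(cv2.resize(c,None,fx=7,fy=7,interpolation=2),'t2')
E
```

```text
{'time_s': 19.35, 'q': [20.1268, 18.5767, -21.0169, -0.2527, -50.7687, -52.83], 'ee_pos': [0.5265, 0.0239, 0.1202], 'ee_rot': [-179.8287, -0.3742, 147.1358], 'wrist_force': [-1.439, -1.0801, 1.1059], 'ft_torque': [-0.2386, 0.4474, -0.0322], 'grip_width': 0.2556}
angle 78.9 radius 0.0757
[15, -0.51, 0.12, -0.03, 0], [15, -0.52, 0.03, -0.0, 0], [15, -0.52, -0.07, -0.0, 0], [15, -0.49, -0.18, -0.0, 0], [15, -0.44, -0.28, -0.0, 0], [15, -0.37, -0.36, -0.0, 0], [15, -0.29, -0.43, -0.0, 0], [15, -0.19, -0.49, 0.0, 0], [15, -0.09, -0.52, 0.0, 0], [15, 0.02, -0.52, 0.0, 0], 
g 466.0 216.0 10.0 [ 0.4895 -0.2146  0.013 ]
red 461.5 213.5 2.5 [ 0.4971 -0.1974  0.02  ]
red 467.64999771118164 200.5499973297119 14.5 [ 0.5402 -0.2182  0.02  ]
```

View pics/t2.png

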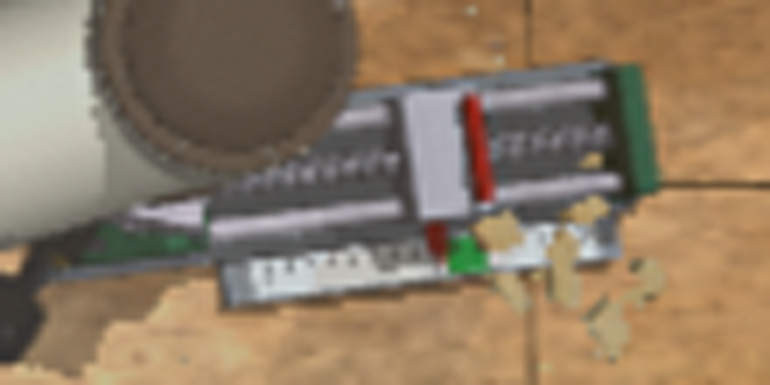

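The carriage has moved about 22 mm. The pointer at crop x = 438 is still left of the band (448–487, middle 467), so roughly 14 mm or 210° remains.

Request:
move_arm:
  motion:
    - [15, -0.51, 0.12, -0.01, 0]
    - [15, -0.52, 0.03, 0, 0]
    - [15, -0.52, -0.07, 0, 0]
    - [15, -0.49, -0.18, 0, 0]
    - [15, -0.44, -0.28, 0, 0]
    - [15, -0.37, -0.36, 0, 0]
    - [15, -0.29, -0.43, 0, 0]
    - [15, -0.19, -0.49, 0, 0]
    - [15, 0, 0, 0, 0]
    - [15, 0, 0, 0, 0]

```text
time_s: 20.4
ee_pos: [0.5814, -0.078, 0.1208]
ee_rot: [180.0, -0.6, 147.0]
wrist_force: [-2.2, 2.8, 1.0]
grip_width: 0.256
```

```bash
python3 - <<'E'
from h import *
show(); wind(12,10,z=.121)
E
```

```text
{'time_s': 20.4, 'q': [7.9371, 23.7873, -12.4101, -0.5209, -54.2285, -40.6234], 'ee_pos': [0.5814, -0.078, 0.1208], 'ee_rot': [179.9589, -0.5978, 147.0078], 'wrist_force': [-2.153, 2.791, 0.9569], 'ft_torque': [0.8601, 0.5373, 0.0067], 'grip_width': 0.2563}
angle -21.7 radius 0.0747
[15, -0.06, -0.52, -0.01, 0], [15, 0.06, -0.52, 0.0, 0], [15, 0.17, -0.5, 0.0, 0], [15, 0.27, -0.45, 0.0, 0], [15, 0.35, -0.38, 0.0, 0], [15, 0.43, -0.3, 0.0, 0], [15, 0.48, -0.21, 0.0, 0], [15, 0.51, -0.1, 0.01, 0], [15, 0.52, 0.01, 0.01, 0], [15, 0.51, 0.11, 0.01, 0],
```

Request:
move_arm:
  motion:
    - [15, -0.06, -0.52, 0, 0]
    - [15, 0.06, -0.52, 0, 0]
    - [15, 0.17, -0.5, 0, 0]
    - [15, 0.27, -0.45, 0, 0]
    - [15, 0.35, -0.38, 0, 0]
    - [15, 0.43, -0.3, 0, 0]
    - [15, 0.48, -0.21, 0, 0]
    - [15, 0.51, -0.1, 0, 0]
    - [15, 0.3, 0.01, 0, 0]
    - [15, 0, 0, 0, 0]

```text
time_s: 21.4
ee_pos: [0.4704, -0.1132, 0.1211]
ee_rot: [179.0, 0.6, 147.1]
wrist_force: [3.3, 3.7, -5.8]
grip_width: 0.256
```

```bash
python3 - <<'E'
from h import *
show(); wind(12,5,z=.121)
im,d,K,T=cam('top')
c=im[180:235,400:510]; save(cv2.resize(c,None,fx=7,fy=7,interpolation=2),'t3')
E
```

```text
{'time_s': 21.4, 'q': [5.4711, 14.0327, -27.5524, -0.5808, -47.2829, -37.9496], 'ee_pos': [0.4704, -0.1132, 0.1211], 'ee_rot': [178.9622, 0.6243, 147.1261], 'wrist_force': [3.2689, 3.6877, -5.807], 'ft_torque': [0.917, -0.3674, -0.0423], 'grip_width': 0.2562}
angle -123.5 radius 0.0753
[15, 0.52, 0.07, -0.0, 0], [15, 0.5, 0.17, -0.0, 0], [15, 0.45, 0.27, -0.0, 0], [15, 0.38, 0.35, 0.0, 0], [15, 0.3, 0.43, 0.0, 0],
```

View pics/t3.png

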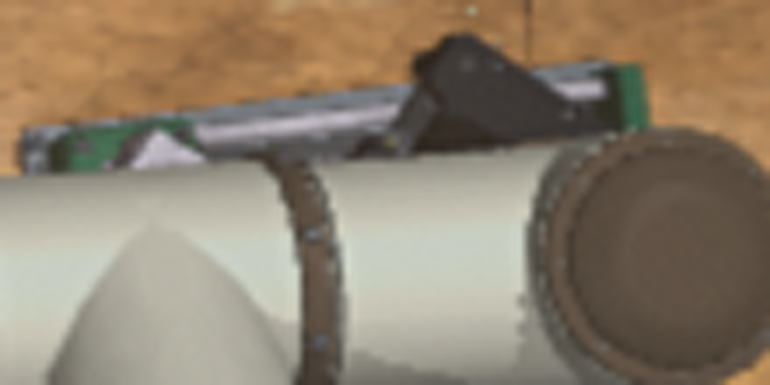

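The view is blocked by the arm. Total turned is 541°, about 36 mm. I'll release, lift and look.

Request:
move_arm:
  motion:
    - [87, 0, 0, 0, 0]
    - [87, 0, 0, 0, 0]
    - [87, 0, 0, 0, 0]
    - [87, 0, 0, 0, 0]
    - [87, 0, 0, 0, 0]
    - [87, 0, 0, -0.3, 0]
    - [87, 0, 0, -0.7, 0]
    - [87, 0, 0, -0.8, 0]
    - [87, 0, 0, -0.8, 0]
    - [87, 0, 0, 0, 0]

```text
time_s: 22.45
ee_pos: [0.4697, -0.1165, 0.2047]
ee_rot: [179.3, 0.6, 147.2]
wrist_force: [0.7, 0.3, -0.4]
grip_width: 0.985
```

```bash
python3 - <<'E'
from h import *
show()
im,d,K,T=cam('wrist'); P=cloud(d,K,T); hsv=cv2.cvtColor(im,cv2.COLOR_RGB2HSV)
for n,l,h,z in(('g',(50,150,110),(70,255,255),.013),('red',(0,150,60),(6,255,255),.02)):
    c,_=cv2.findContours(cv2.inRange(hsv,l,h),0,2)
    for k in c:
        if cv2.contourArea(k)>30:
            u,v=cv2.minAreaRect(k)[0]; print(n,u,v,cv2.contourArea(k),ray(K,T,u,v,z).round(4),P[int(v),int(u)].round(4))
save(im,'w4')
E
```

```text
{'time_s': 22.45, 'q': [5.2204, 8.6945, -20.7427, -0.2323, -59.6845, -37.9294], 'ee_pos': [0.4697, -0.1165, 0.2047], 'ee_rot': [179.3007, 0.5683, 147.1719], 'wrist_force': [0.7024, 0.3395, -0.359], 'ft_torque': [0.0558, -0.0355, 0.028], 'grip_width': 0.9848}
g 261.0 120.50000762939453 80.0 [ 0.4895 -0.2124  0.013 ] [ 0.4879 -0.2121  0.0207]
red 214.50003051757812 143.00001525878906 316.0 [ 0.5498 -0.2207  0.02  ] [ 0.5366 -0.2161  0.0591]
red 256.0000305175781 125.5 86.0 [ 0.4965 -0.2103  0.02  ] [ 0.4965 -0.2109  0.0182]
```

View pics/w4.png

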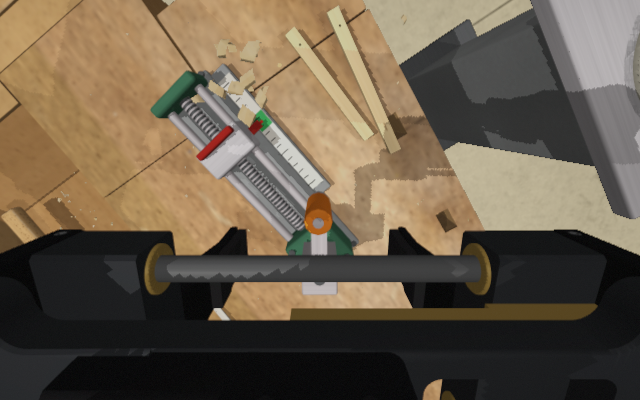

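The pointer at (256, 125) is over the green band at (261, 120), and the crank is still on the shaft with its handle at (318, 218).

```bash
python3 - <<'E'
from h import *
im,d,K,T=cam('wrist'); P=cloud(d,K,T); print('hub top',P[289,306:314].round(4)[::3],'handle top',P[222,318].round(4))
order.sign_off(); show()
E
```

```text
hub top [[ 0.5279 -0.0465  0.1124]
 [ 0.5258 -0.0443  0.1113]
 [ 0.5232 -0.0428  0.1114]] handle top [ 0.4709 -0.1125  0.1543]
the job is handed in; nothing more can be done
the job is handed in; nothing more can be done
```

The job is handed in. The orange-handled crank is seated on the shaft and wound about 1.5 turns clockwise by its handle, and the red pointer stands over the green band. I left the crank on, never touched the carriage, and withdrew the gripper clear. It took about 22.5 s of the 72 s allowed.

**Last checks:**
- **Seat:** the hub top measured 0.111–0.112 m and the handle top 0.154 m. Seated should be 0.112 m and 0.153 m.
- **Pointer:** it was about 0 mm from the visible middle of the band along the slide. Part of the green was hidden by the pointer, so I also compared with my earlier band measurements, which agree to within about 3 mm (the limit is 10 mm).
- **Forces:** wrist forces read at the end of each move stayed below about 9 N.

**Failed check:** the overhead picture taken at the end of winding was blocked by the arm. The final pointer reading comes from the wrist camera after lifting away.

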